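# Weigh a filled mould on the sprung hook

## Task

Weigh the closed mould: pick it up by its lifting tab, hang it by its eye on the sprung hook between the collar and the upturned tip, and lower it gently until the hook carries its whole weight before you let go, so that the hook is never jerked, bounced or overloaded. Let go, wait until the hook has settled, and only then press the balance's hold button fully down to freeze the reading. Leave the mould hanging there and do not disturb the other things on the bench.

Things in the scene. Friction and masses are not known exactly. Their poses are not given: they have to be found in the camera images.
- mould_tab (a point): Centre of the grip tab on top of the closed mould (see mould), 117 mm above the mould's underside. The flat steel tab is 26 mm wide along x, 10 mm thick along y and free from 100 to 137 mm above the underside. z is up; the hole of the lifting eye, below the tab, runs through along y
- mould_eye (a point): Bearing point in the mould's lifting eye, where the axis of the hook's bar lies once it hangs: 36 mm straight below mould_tab, 81 mm above the underside, same axes. The eye is 10 mm thick (y), 48 mm wide outside. Its hole is 30 mm wide (x); its floor is 37 mm below this point, its sides upright to 8 mm below it, then a 90 degree gable with the apex 7 mm above it
- hook_seat (a point): On the axis of the sprung hook's level round bar (10 mm thick), midway between collar and upturned tip, where the eye must hang; moves with the hook. -x points out to the free tip, +x to the column. The tip turns up from 22 mm out, ends 33 mm out, 19 mm higher than this point; the collar (22 mm across) begins 14 mm away along +x. Unloaded it is 200 mm above the bench
- hook (a joint): How far the sprung hook has dipped below its unloaded height, m: 0 unloaded, 0.085 bottom stop. The spring gives 120 N/m (8.2 mm per 100 g) and balances the 120 g carriage; lightly damped: let go out of balance, it bobs for a second or two. Dipping faster than 0.07 m/s or rebounding faster than 0.06 m/s is a jerk; dipped beyond 0.078 m the balance is overloaded
- stand: The balance: an upright column 36 mm square and 237 mm high with the hook's carriage sliding on it. Origin on the bench 4 mm outside the column's face, straight below the bar and 90 mm along +x from hook_seat; same axes, z up; fixed. Its base plate is 12 mm thick and reaches 40 mm from the origin towards the hook (-x)
- mould: Closed mould of bare aluminium, block 76 x 60 x 44 mm (x, y, z), with a flat steel lifting eye on top, 137 mm high in all, symmetric; origin at the centre of its underside, z up. Starts upright on the bench. Its weight is not known: 0.22 to 0.85 kg, centre of mass about 27 mm above the underside
- hold_button_top (a point): Centre of the top of the balance's hold button, a round 32 mm black button in a low white housing lying flat on the bench near the robot; it is pressed straight down, z is up
- hold_button (a joint): How far the hold button is pressed, m: 0 out, 0.006 fully down, at 4 N; it springs back by itself
- mould_half: Bystander: flat bare aluminium mould half, 80 x 62 x 20 mm, no lifting eye; origin at the centre of its underside
- cup: Bystander: cup 72 mm across, 85 mm high; origin at the centre of its underside
- spool: Bystander: spool 60 mm across, 72 mm high; origin at the centre of its underside
- pliers: Bystander: pliers lying flat, 160 mm long, 14 mm high; origin at the pivot
- carabiner: Bystander: small moulded oval ring 60 x 42 mm, 10 mm high; origin at its centre on the bench
Not all that is in view belongs to the job. Several things have the shape of the mould; the one meant has the colours described above. Leave any red look-alike of the stand alone.

How it is judged:
On the way, in this order (a step that is already met when the one before it is completed fails the run):
1. the mould hangs by its eye on the hook, let go, and the hook has settled (distance between mould_eye and hook_seat below 0.015 m and contact force between stand and mould above 1 N and contact force between the fingers and mould below 0.05 N and velocity of joint hook between -0.015 and 0.015 m/s), for 0.4 s.
2. the hold button is pressed fully down while the mould hangs still (all of step 1 and value of joint hold_button above 0.0045 m), for 0.05 s.
At the end, for the whole second after the job is handed in: The mould hangs at rest and upright (within 0.15 rad) by its eye on the hook, its bearing point within 15 mm of the middle of the seat, clear of the fingers; the hook is still (under 15 mm/s) and the hold button is out again (all of step 1 and angle between mould's own z axis and vertical below 0.15 rad and value of joint hold_button below 0.0015 m and linear speed of mould below 0.03 m/s); the robot touches nothing.
It fails at once if the hook is jerked or bounces: it dips faster than 0.07 m/s or rebounds faster than 0.06 m/s (velocity of joint hook above 0.07 m/s or velocity of joint hook below -0.06 m/s).
It fails at once if the balance is overloaded: the hook is pushed more than 78 mm down (value of joint hook above 0.078 m).
It fails at once if the hold button is pressed before the released mould hangs still on the hook (value of joint hold_button above 0.002 m and not (distance between mould_eye and hook_seat below 0.015 m and contact force between stand and mould above 1 N and contact force between the fingers and mould below 0.05 N and velocity of joint hook between -0.015 and 0.015 m/s)).
It fails at once if a bystander is pushed more than 30 mm (distance of any of mould_half, cup, spool, pliers, carabiner from where it was at the start of the episode above 0.03 m).
It also fails if it takes over 70 s, if anything falls off the work surface, if the arm or the gripper's body presses on something with over 40 N, if the wrist force passes 120 N, or if a joint passes its speed limit or range.

## Robot

A 7-joint arm with a two-finger parallel gripper is mounted at the origin on the work surface. World frame = base frame: x ahead of the robot, y to its left, z up, the work surface at z = 0. Lengths are in m, angles in rad, forces in N, time in s.
With the tool pointing down it reaches from about 0.4 to 0.9 m from the base axis. Payload 5.5 kg.
Tool frame: the origin (TCP) lies between the finger pads; the fingertips stand 17 mm ahead of it and the grasp point (between the pads) lies 2 mm behind it; z points along the fingers, y is the line along which they close (so a half turn about z gives the same grasp; the last joint's range is limited). The gripper opens to 92 mm and grips with 3 to 60 N. Pads are 19 mm wide; open, the fingers measure 130 mm over their backs; the gripper's body (75 mm by 190 mm) begins 47 mm behind the grasp point.
Start: joints at [-0.995, 0.501, -0.427, 1.55, 0.221, 1.138, -0.21], TCP at [0.2, 0.618, 0.244] pointing down, gripper open.
Joint ranges: [-2.88, 2.88], [-0.31, 2.03], [-1.54, 1.56], [0.2, 2.42], [-1.41, 4.55], [0.19, 2.02], [-2.57, 2.57]. Speed limits (rad/s): [2.57, 2.57, 3.14, 3.14, 3.14, 3.14, 3.14].

## Interface

Orientations are given as [roll, pitch, yaw] about the fixed x, y, z axes, in that order (R = Rz(yaw) Ry(pitch) Rx(roll)).
In Python, from workcell import monitor, cams, ticket gives the robot as it stands. The module is installed in compiled form; this text tells all that it offers.
- The arm moves only by the tool apply_moves, never from a script. Its argument "targets" is a list that holds one entry, the list of rows, each a list of 7 numbers: the turn, a rotation vector about the tool's x, y, z in units of 6 degrees (1.0 is 6 degrees), then the shift along the tool's x, y, z in units of 60 mm (1.0 is 60 mm), then the opening, from 0 (shut) to 1 (fully open). A call has 1 to 5 rows; each row is the pose to reach, as a shift and turn from the pose commanded when the call began, along the tool's axes at that moment; what a row does not reach only later rows make up. A row lasts 1/8 s, in which the tool goes at most 62.5 mm and 10.7 degrees, less where a joint would pass 70% of its speed; a pose out of reach is approached as far as the arm can. A call with a gripper value outside its range is refused whole. The fingers move at their own pace and stop on an object; "squeeze" is the grip in N (left out, the last holds). Time passes only in rows, so rows that repeat a pose let the fingers close. It gives the time, the measured TCP pose, the force, the opening and the grip force at its end, in the units of the state.
- monitor.state(): the state, without advancing time (a new reading comes with each control period).
- cams.capture(name): name is "side" or "top" or "wrist"; returns (picture, depth): 420x560x3 uint8, red, green, blue; 420x560 float32, m along the optical axis (not along the pixel's ray), 0 where there is no reading.
- cams.camera_params(name): a dict with "intrinsics" (3x3 intrinsics, pixels), "R" (3x3) and "t" (3): a world point X has camera coordinates R X + t. Camera axes: x right, y down, z forward; pixel columns grow to the right and rows downward; lengths in m; the calibration is good to about 2 mm. A picture is of the moment at which its call begins: read the wrist's pose just before it. camera_params takes no time and is no camera call; for the wrist camera it gives the pose at the moment of the call.
- ticket.close_job(): hands the job in; it is judged then, once.
The state is a dict: "time": time; "joint_pos": joint angles; "qvel": joint speeds; "joint_efforts": joint torques, N m; "ee_pos": TCP position; "eef_rot": TCP orientation; "force": force on the tool from outside, world axes, zero at the start; "moment": the same for the moment, N m; "finger_gap": finger opening in m; "finger_force": force on a finger pad.
Only numpy, scipy, OpenCV 4.12 (cv2) and the standard library are available. Lean on these libraries where they do the work, as an engineer would, in place of code of your own. Each camera call takes 0.05 s, during which the arm holds its last target. There are 200 camera calls.

## Working session

There is one attempt and no reset: what is moved stays moved. The work goes in short steps, Python scripts to look and compute and a tool call to move; the robot and the scene stay as the last step left them, time stands still between calls to the robot, and variables do not carry over. Pictures are saved under pics/ and viewed, at most 10 in all, crops included, and the job is handed in when it is done.

Besides the shell and the picture viewer there is one more tool, called after "Call:" by a JSON object that holds its "fn" and its "kwargs". apply_moves: Moves the arm, as the interface text tells. Its arguments: {"type":"object","properties":{"targets":{"type":"array","items":{"type":"array","items":{"type":"array","items":{"type":"number"}}}},"squeeze":{"type":"number"}},"required":["targets"]}

```bash
mkdir -p pics
cat > h.py <<'E'
import numpy as np, cv2
from workcell import monitor, cams, ticket
from scipy.spatial.transform import Rotation as Ro
def shot(n,f):
    p=cams.camera_params(n); im,d=cams.capture(n)
    np.savez('pics/'+f+'.npz',im=im,d=d,K=p['intrinsics'],R=p['R'],t=p['t'])
    cv2.imwrite('pics/'+f+'.png',im[:,:,::-1]); return im,d
def cloud(f):
    z=np.load('pics/'+f+'.npz'); d=z['d']; v,u=np.mgrid[:d.shape[0],:d.shape[1]]
    c=np.stack([(u-z['K'][0,2])/z['K'][0,0]*d,(v-z['K'][1,2])/z['K'][1,1]*d,d],-1)
    return (c-z['t'])@z['R'], z['im'], d
E
python3 - <<'E'
from h import *
s=monitor.state(); print({k:np.round(v,3) for k,v in s.items()})
for n in ('side','top'):
    shot(n,n+'0'); p=cams.camera_params(n); print(n,np.round(-np.array(p['R']).T@p['t'],3),p['R'][2])
E
```

```text
{'time': np.float64(0.0), 'joint_pos': array([-0.995,  0.502, -0.427,  1.551,  0.221,  1.138, -0.21 ]), 'qvel': array([ 0.   ,  0.001,  0.   ,  0.001, -0.001, -0.002, -0.001]), 'joint_efforts': array([-0.000e+00, -5.666e+01, -5.816e+00, -2.791e+01, -6.900e-02,
        3.100e-02,  0.000e+00]), 'ee_pos': array([0.2  , 0.618, 0.243]), 'eef_rot': array([-3.14 , -0.   ,  2.829]), 'force': array([-0.035,  0.252,  0.049]), 'moment': array([ 0.043, -0.001,  0.041]), 'finger_force': np.float64(0.0), 'finger_gap': np.float64(0.092)}
side [-0.482 -0.525  1.015] [ 0.68851152  0.39635004 -0.60733725]
top [0.336 0.04  1.275] [ 0.13115969  0.00724114 -0.99133481]
```

View pics/top0.png

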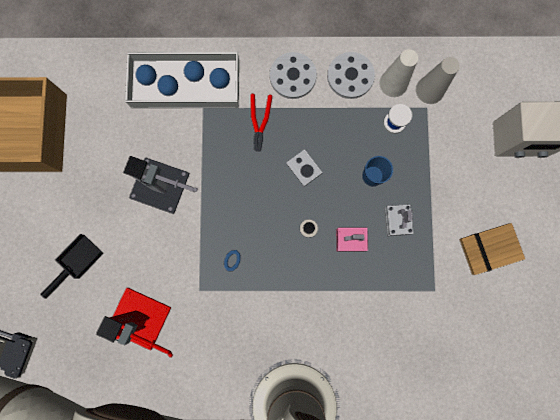

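View pics/side0.png

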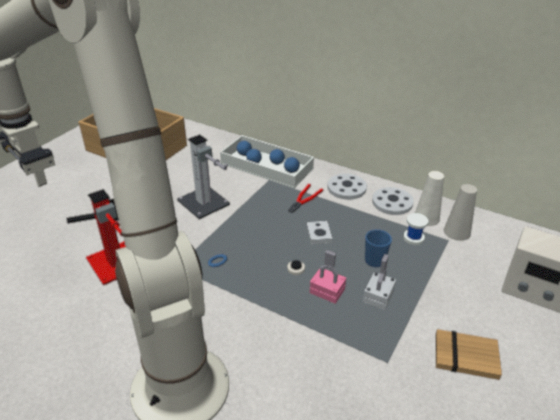

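The top view shows the grey stand at (160,180) with its bar running to a tip at (196,188). The bare aluminium mould is at (400,219), next to a pink look-alike at (352,239). The button is at (309,228), the cup at (377,170), the carabiner at (232,260) and the red stand at (135,325).

Run:
```python
from h import *
P,im,d=cloud('top0')
def show(f,u0,u1,v0,v1,zl,zh):
    P,im,d=cloud(f); Q=P[v0:v1,u0:u1].reshape(-1,3); ok=(d[v0:v1,u0:u1].ravel()>0)&(Q[:,2]>zl)&(Q[:,2]<zh)
    Q=Q[ok]
    if len(Q)<4: print(f,zl,zh,'few',len(Q)); return
    r=cv2.minAreaRect((Q[:,:2]*1000).astype(np.float32))
    print(f,(zl,zh),len(Q),'mean',Q.mean(0).round(4),'z',Q[:,2].min().round(3),Q[:,2].max().round(3),'rect',np.round(r[0],1),np.round(r[1],1),round(r[2],1))
print('mould')
show('top0',380,422,200,240,.035,.055); show('top0',380,422,200,240,.08,.15); show('top0',380,422,200,240,.12,.15)
print('button'); show('top0',295,325,215,242,.008,.06); show('top0',303,315,222,234,.008,.06); print(P[220:238:2,309])
print('stand'); show('top0',115,205,140,215,.225,.3); show('top0',165,205,170,200,.18,.225); show('top0',115,205,140,215,.006,.02)
print('cup'); show('top0',355,400,145,195,.06,.12)
print('pink'); show('top0',330,375,220,255,.03,.15)
for n,c in (('top0',(110,130,210,225)),('top0',(370,140,430,250))):
    a=im[c[1]:c[3],c[0]:c[2],::-1]
    cv2.imwrite('pics/c%d.png'%c[0],cv2.resize(a,None,fx=5,fy=5,interpolation=cv2.INTER_CUBIC))
a=cv2.imread('pics/c110.png');b=cv2.imread('pics/c370.png');h=max(a.shape[0],b.shape[0])
a,b=[cv2.copyMakeBorder(q,0,h-q.shape[0],0,0,0) for q in(a,b)]
cv2.imwrite('pics/cc.png',np.hstack([a,b])); print(np.hstack([a,b]).shape)
```

```text
mould
top0 (0.035, 0.055) 537 mean [ 0.47   -0.2684  0.0438] z 0.035 0.054 rect [ 473.1 -273.8] [76.8 62. ] 3.0
top0 (0.08, 0.15) 131 mean [ 0.4709 -0.2712  0.1151] z 0.08 0.143 rect [ 470.8 -273.6] [37.7 11.5] 3.8
top0 (0.12, 0.15) 68 mean [ 0.4722 -0.2721  0.1333] z 0.121 0.143 rect [ 472.3 -273.4] [25.2 11.4] 2.7
button
top0 (0.008, 0.06) 242 mean [ 0.4525 -0.0389  0.0164] z 0.008 0.029 rect [453.3 -38.9] [45.  45.5] 45.2
top0 (0.008, 0.06) 142 mean [ 0.4536 -0.0398  0.0197] z 0.009 0.029 rect [453.9 -39.9] [30.7 29.9] 0.1
[[ 0.47441477 -0.04165789  0.01271728]
 [ 0.46828121 -0.04112102  0.02031586]
 [ 0.46280298 -0.04095763  0.02212642]
 [ 0.45788666 -0.04115372  0.01835654]
 [ 0.45237359 -0.04095337  0.02074406]
 [ 0.44703718 -0.0408628   0.02142806]
 [ 0.44173302 -0.04078812  0.02186646]
 [ 0.4369356  -0.0411123   0.01609667]
 [ 0.4319671  -0.04132746  0.01201936]]
stand
top0 (0.225, 0.3) 358 mean [0.5682 0.3591 0.2362] z 0.23 0.241 rect [568.4 359.3] [43.1 42. ] 70.0
top0 (0.18, 0.225) 162 mean [0.534  0.2632 0.2049] z 0.197 0.221 rect [531.9 262. ] [80.4 19.9] 63.5
top0 (0.006, 0.02) 1407 mean [0.5598 0.3553 0.0115] z 0.006 0.02 rect [588.1 357. ] [196.7 237.2] 2.8
cup
top0 (0.06, 0.12) 266 mean [ 0.5997 -0.2174  0.0783] z 0.061 0.09 rect [ 596.3 -213.9] [69.8 70.3] 65.5
pink
top0 (0.03, 0.15) 693 mean [ 0.421  -0.1473  0.0533] z 0.031 0.142 rect [ 422.  -149.8] [76.6 57.2] 89.9
(550, 800, 3)
```

View pics/cc.png

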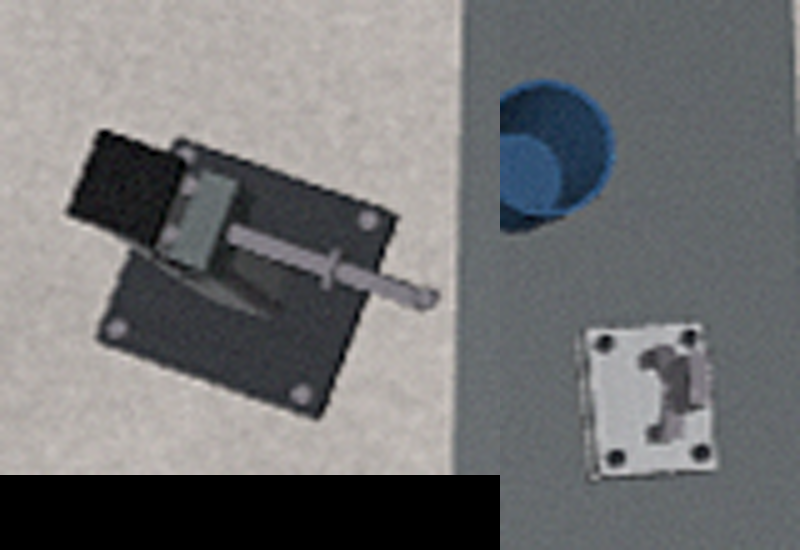

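The crop shows the bar's collar at about (334,268)/5 and its tip at about (428,297)/5. The mould's tab has its long side close to world x.

Run:
```python
from h import *
P,im,d=cloud('top0'); z=np.load('pics/top0.npz')
C=-z['R'].T@z['t']
def ray(u,v,h):
    r=z['R'].T@np.array([(u-z['K'][0,2])/z['K'][0,0],(v-z['K'][1,2])/z['K'][1,1],1]); return C+r*(h-C[2])/r[2]
for n,u,v,h in (('start',156.4,177.2,.2),('collar',176.8,183.6,.2),('tip',195.4,189.4,.219)): print(n,ray(u,v,h).round(4))
Q=P[165:200,150:205].reshape(-1,3); Q=Q[(Q[:,2]>.19)&(Q[:,2]<.224)]
m=np.median(Q,0); m2=Q.mean(0); w=np.linalg.svd((Q-m2)[:,:2])[2][0]; w=w*np.sign(w[1]); print('dir',np.degrees(np.arctan2(w[1],w[0])),m2,len(Q))
a=(Q-m2)[:,:2]@w; b=(Q-m2)[:,:2]@[-w[1],w[0]]
for k in np.arange(-.07,.09,.005):
    s=(a>=k)&(a<k+.005)
    if s.any(): print(k.round(3),s.sum(),'w',b[s].min().round(4),b[s].max().round(4),'z',Q[s,2].mean().round(3),Q[s,2].max().round(3),Q[s,:2].mean(0).round(3))
```

```text
start [0.5526 0.3191 0.2   ]
collar [0.5377 0.2718 0.2   ]
tip [0.5209 0.2256 0.219 ]
dir 67.77183740093925 [0.54638068 0.29383487 0.2076441 ] 350
-0.07 6 w -0.004 0.0023 z 0.216 0.219 [0.522 0.231]
-0.065 5 w -0.0037 0.0023 z 0.204 0.209 [0.523 0.236]
-0.06 11 w -0.0061 0.003 z 0.204 0.207 [0.526 0.24 ]
-0.055 8 w -0.0068 0.0024 z 0.202 0.205 [0.529 0.245]
-0.05 11 w -0.0064 0.0032 z 0.202 0.208 [0.53 0.25]
-0.045 9 w -0.0054 0.0038 z 0.203 0.207 [0.531 0.255]
-0.04 9 w -0.0043 0.0032 z 0.203 0.205 [0.533 0.259]
-0.035 11 w -0.0049 0.0042 z 0.204 0.206 [0.534 0.264]
-0.03 9 w -0.0044 0.0044 z 0.203 0.206 [0.536 0.269]
-0.025 25 w -0.0097 0.0105 z 0.206 0.214 [0.537 0.273]
-0.02 8 w -0.0043 0.0042 z 0.202 0.206 [0.54  0.279]
-0.015 8 w -0.0033 0.0047 z 0.203 0.205 [0.541 0.283]
-0.01 9 w -0.0028 0.0051 z 0.203 0.207 [0.542 0.287]
-0.005 11 w -0.0042 0.0049 z 0.203 0.207 [0.545 0.292]
0.0 10 w -0.0037 0.0057 z 0.202 0.204 [0.546 0.297]
0.005 8 w -0.003 0.0061 z 0.204 0.207 [0.547 0.302]
0.01 10 w -0.002 0.0057 z 0.204 0.207 [0.55  0.306]
0.015 9 w -0.0028 0.0066 z 0.203 0.209 [0.551 0.311]
0.02 10 w -0.002 0.0072 z 0.203 0.206 [0.552 0.316]
0.025 77 w -0.0189 0.0239 z 0.207 0.221 [0.553 0.322]
0.03 39 w -0.0192 0.0242 z 0.216 0.222 [0.561 0.322]
0.035 24 w -0.0181 0.0081 z 0.217 0.221 [0.566 0.326]
0.04 10 w -0.0165 -0.0062 z 0.218 0.223 [0.573 0.328]
0.045 1 w -0.015 -0.015 z 0.217 0.217 [0.577 0.33 ]
```

```bash
cat >> h.py <<'E'
def to(p,yaw,quiet=0):
    s=monitor.state(); R=Ro.from_euler('xyz',s['eef_rot']); T=Ro.from_euler('xyz',[np.pi,0,np.radians(yaw)])
    print('t',round(float(s['time']),2),'at',np.round(s['ee_pos'],4),np.degrees(s['eef_rot']).round(2),'F',np.round(s['force'],2),'gap',round(float(s['finger_gap']),4),'ff',round(float(s['finger_force']),2),'j7',round(float(s['joint_pos'][6]),2))
    print(' turn',((R.inv()*T).as_rotvec(degrees=True)/6).round(3),'shift',(R.inv().apply(np.array(p)-s['ee_pos'])/.06).round(3))
E
python3 -c "
from h import *
to([.25,.5,.40],162);to([.472,-.273,.35],93)"
```

```text
t 0.1 at [0.1999 0.6179 0.2428] [-179.9    -0.    162.08] F [0.72 0.56 0.52] gap 0.0919 ff 0.0 j7 -0.21
 turn [-0.017 -0.001  0.013] shift [-1.399 -1.617 -2.618]
t 0.1 at [0.1999 0.6179 0.2428] [-179.9    -0.    162.08] F [0.72 0.56 0.52] gap 0.0919 ff 0.0 j7 -0.21
 turn [-1.6000e-02  1.0000e-02  1.1513e+01] shift [ -8.884 -12.735  -1.765]
```

Call:
{"fn": "apply_moves", "kwargs": {"targets": [[[0,0,0,0,0,-1.0,1],[0,0,0,0,0,-2.0,1],[0,0,1.5,-0.6,-0.8,-2.4,1],[0,0,3,-1.2,-1.7,-2.4,1],[0,0,4.5,-1.8,-2.6,-2.4,1]]]}}

```text
time: 0.72
ee_pos: [0.2534, 0.4414, 0.3877]
eef_rot: [3.141, -0.0, 2.352]
force: [0.3, 0.2, -0.2]
finger_gap: 0.0917
finger_force: 0.0
```

```bash
python3 -c "
from h import *
to([.472,-.273,.33],93)"
```

```text
t 0.72 at [0.2534 0.4414 0.3877] [ 1.7998e+02 -1.0000e-02  1.3478e+02] F [ 0.34  0.19 -0.24] gap 0.0917 ff 0.0 j7 -0.36
 turn [ 2.000e-03 -2.000e-03  6.964e+00] shift [-11.019  -5.802   0.958]
```

```bash
python3 -c "
from h import *
to([.45,.1,.37],93)"
```

```text
t 0.72 at [0.2534 0.4414 0.3877] [ 1.7998e+02 -1.0000e-02  1.3478e+02] F [ 0.34  0.19 -0.24] gap 0.0917 ff 0.0 j7 -0.36
 turn [ 2.000e-03 -2.000e-03  6.964e+00] shift [-6.348 -1.682  0.293]
```

Call:
{"fn": "apply_moves", "kwargs": {"targets": [[[0,0,1.3,-1.0,-0.3,0,1],[0,0,2.6,-2,-0.6,0,1],[0,0,4,-3,-0.8,0.1,1],[0,0,5.3,-4,-1.1,0.2,1],[0,0,6.5,-5,-1.4,0.3,1]]]}}

```text
time: 1.35
ee_pos: [0.4061, 0.1708, 0.3695]
eef_rot: [3.141, -0.0, 1.673]
force: [0.6, 0.8, 0.5]
finger_gap: 0.0917
finger_force: 0.0
```

```bash
python3 -c "
from h import *
to([.472,-.273,.30],93)"
```

```text
t 1.35 at [0.4061 0.1708 0.3695] [ 1.7999e+02 -1.0000e-02  9.5840e+01] F [0.63 0.82 0.51] gap 0.0917 ff 0.0 j7 -0.36
 turn [ 0.002 -0.001  0.474] shift [-7.47   0.34   1.158]
```

Call:
{"fn": "apply_moves", "kwargs": {"targets": [[[0,0,0.2,-1.0,0,0.2,1],[0,0,0.4,-2,0.1,0.4,1],[0,0,0.4,-3,0.2,0.6,1],[0,0,0.4,-4,0.2,0.8,1],[0,0,0.4,-5,0.3,1.0,1]]]}}

```text
time: 1.98
ee_pos: [0.4549, -0.1254, 0.3094]
eef_rot: [3.141, -0.0, 1.635]
force: [0.9, 0.1, -0.2]
finger_gap: 0.0917
finger_force: 0.0
```

Call:
{"fn": "apply_moves", "kwargs": {"targets": [[[0,0,0,-1.0,0,0.1,1],[0,0,0,-1.7,0,0.2,1],[0,0,0,-1.7,0,0.2,1],[0,0,0,-1.7,0,0.2,1]]]}}

```text
time: 2.48
ee_pos: [0.4617, -0.2246, 0.2973]
eef_rot: [-3.141, -0.001, 1.635]
force: [-0.6, 0.3, 0.6]
finger_gap: 0.092
finger_force: 0.0
```

Run:
```python
from h import *
to([.472,-.273,.30],93)
shot('wrist','w1')
```

```text
t 2.48 at [ 0.4617 -0.2246  0.2973] [-1.7995e+02 -6.0000e-02  9.3690e+01] F [-0.64  0.25  0.58] gap 0.092 ff 0.0 j7 0.55
 turn [-0.009 -0.009  0.115] shift [-0.816  0.12  -0.046]
```

View pics/w1.png

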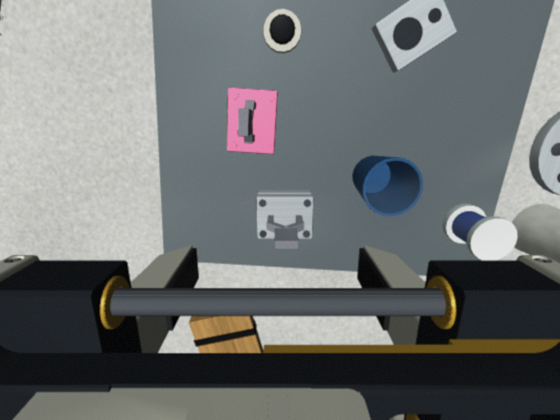

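The wrist view shows the bare mould at (285,215) with its tab top at (287,243). The tab's wide side lies along the line on which the fingers close.

Run:
```python
from h import *
P,im,d=cloud('w1')
def show(u0,u1,v0,v1,zl,zh):
    Q=P[v0:v1,u0:u1].reshape(-1,3); Q=Q[(d[v0:v1,u0:u1].ravel()>0)&(Q[:,2]>zl)&(Q[:,2]<zh)]
    r=cv2.minAreaRect((Q[:,:2]*1000).astype(np.float32)); print(len(Q),Q.mean(0).round(4),np.round(r[0],1),np.round(r[1],1),round(r[2],1))
show(250,320,185,255,.035,.055);show(250,320,185,262,.125,.16);show(250,320,185,262,.105,.16)
to([.472,-.273,.17],93)
```

```text
1844 [ 0.4742 -0.2676  0.0446] [ 475.  -273.9] [75.9 60.2] 3.6
315 [ 0.4749 -0.2725  0.1353] [ 475.  -273.7] [26.1 10.7] 5.2
451 [ 0.4749 -0.2715  0.1293] [ 475.  -273.7] [26.1 10.7] 5.2
t 2.52 at [ 0.4619 -0.224   0.2975] [-1.7997e+02 -6.0000e-02  9.3770e+01] F [ 0.07  0.58 -0.18] gap 0.092 ff 0.0 j7 0.55
 turn [-0.005 -0.009  0.129] shift [-0.828  0.115  2.125]
```

Call:
{"fn": "apply_moves", "kwargs": {"targets": [[[0,0,0,-0.5,0.1,0.5,1],[0,0,0,-0.85,0.16,1.2,1],[0,0,0,-0.85,0.16,1.7,1],[0,0,0,-0.85,0.16,2.0,1],[0,0,0,-0.85,0.16,2.0,1]]]}}

```text
time: 3.15
ee_pos: [0.4744, -0.274, 0.1769]
eef_rot: [-3.14, -0.002, 1.637]
force: [-0.2, -0.0, 0.5]
finger_gap: 0.0917
finger_force: 0.0
```

```bash
python3 -c "
from h import *
to([.475,-.274,.120],94)"
```

```text
t 3.15 at [ 0.4744 -0.274   0.1769] [-1.7989e+02 -9.0000e-02  9.3790e+01] F [-0.18 -0.01  0.49] gap 0.0917 ff 0.0 j7 0.72
 turn [-0.018 -0.016 -0.035] shift [-0.002  0.011  0.949]
```

Call:
{"fn": "apply_moves", "kwargs": {"targets": [[[0,0,0,0,0.01,0.4,1],[0,0,0,0,0.01,0.75,1],[0,0,0,0,0.01,0.95,1],[0,0,0,0,0.01,0.95,1],[0,0,0,0,0.01,0.95,0.6]]], "squeeze": 40}}

```text
time: 3.78
ee_pos: [0.4761, -0.276, 0.1219]
eef_rot: [3.14, 0.001, 1.635]
force: [-0.6, 0.3, -0.6]
finger_gap: 0.0857
finger_force: 0.0
```

Call:
{"fn": "apply_moves", "kwargs": {"targets": [[[0,0,0,0,0,0,0.4],[0,0,0,0,0,0,0.2],[0,0,0,0,0,0,0],[0,0,0,0,0,0,0],[0,0,0,0,0,0,0]]]}}

```text
time: 4.4
ee_pos: [0.4753, -0.2756, 0.1208]
eef_rot: [-3.142, -0.0, 1.635]
force: [0.3, -0.1, -0.3]
finger_gap: 0.0369
finger_force: 0.0
```

Call:
{"fn": "apply_moves", "kwargs": {"targets": [[[0,0,0,0,0,0,0],[0,0,0,0,0,0,0],[0,0,0,0,0,0,0]]]}}

```text
time: 4.78
ee_pos: [0.4749, -0.2756, 0.1206]
eef_rot: [-3.141, -0.0, 1.635]
force: [-0.8, -0.4, -0.0]
finger_gap: 0.0256
finger_force: 40.0
```

Gripped at a 25.6 mm gap. Lift.

Call:
{"fn": "apply_moves", "kwargs": {"targets": [[[0,0,0,0,0,-0.1,0],[0,0,0,0,0,-0.4,0],[0,0,0,0,0,-0.8,0],[0,0,0,0,0,-1.4,0],[0,0,0,0,0,-2.0,0]]]}}

```text
time: 5.4
ee_pos: [0.4751, -0.2756, 0.2427]
eef_rot: [3.141, 0.0, 1.635]
force: [0.4, 0.4, -6.1]
finger_gap: 0.0256
finger_force: 40.0
```

Call:
{"fn": "apply_moves", "kwargs": {"targets": [[[0,0,0,0,0,-0.6,0],[0,0,0,0,0,-0.9,0],[0,0,0,0,0,-0.9,0],[0,0,0,0,0,-0.9,0]]]}}

```text
time: 5.9
ee_pos: [0.4744, -0.275, 0.2933]
eef_rot: [-3.139, -0.001, 1.635]
force: [-0.0, 0.1, -5.3]
finger_gap: 0.0258
finger_force: 40.0
```

```bash
python3 -c "
from h import *
import math
to([.49,.05,.31],71)
c,s=math.cos(math.radians(70.3)),math.sin(math.radians(70.3))
to([.531-.095*c,.255-.095*s,.30],70.3)"
```

```text
t 5.9 at [ 0.4744 -0.275   0.2933] [-1.7987e+02 -8.0000e-02  9.3690e+01] F [-0.02  0.06 -5.28] gap 0.0258 ff 39.98 j7 0.66
 turn [-0.025 -0.008  3.781] shift [ 5.39   0.607 -0.272]
t 5.9 at [ 0.4744 -0.275   0.2933] [-1.7987e+02 -8.0000e-02  9.3690e+01] F [-0.02  0.06 -5.28] gap 0.0258 ff 39.98 j7 0.66
 turn [-0.025 -0.008  3.898] shift [ 7.302  0.881 -0.104]
```

Call:
{"fn": "apply_moves", "kwargs": {"targets": [[[0,0,0,0.3,0,-0.1,0],[0,0,0.6,0.9,0.1,-0.1,0],[0,0,1.2,1.6,0.2,-0.1,0],[0,0,1.8,2.4,0.3,-0.1,0],[0,0,2.4,3.2,0.4,-0.1,0]]]}}

```text
time: 6.52
ee_pos: [0.4858, -0.081, 0.299]
eef_rot: [-3.138, 0.001, 1.381]
force: [1.1, -0.1, -5.0]
finger_gap: 0.0257
finger_force: 40.0
```

Call:
{"fn": "apply_moves", "kwargs": {"targets": [[[0,0,0.5,0.8,0.4,0,0],[0,0,1,1.6,0.8,0,0],[0,0,1.3,2.2,1.1,0,0],[0,0,1.5,2.4,1.2,0,0],[0,0,1.5,2.4,1.2,0,0]]]}}

```text
time: 7.15
ee_pos: [0.5837, 0.0461, 0.2988]
eef_rot: [-3.139, 0.002, 1.228]
force: [-0.1, -0.9, -5.9]
finger_gap: 0.0259
finger_force: 40.0
```

```bash
python3 -c "
from h import *
import math
c,s=math.cos(math.radians(70.3)),math.sin(math.radians(70.3))
to([.531-.095*c,.255-.095*s,.30],70.3)"
```

```text
t 7.15 at [0.5837 0.0461 0.2988] [-1.7983e+02  1.2000e-01  7.0370e+01] F [-0.09 -0.94 -5.89] gap 0.0259 ff 39.98 j7 -0.38
 turn [-0.029  0.02   0.012] shift [ 1.401 -1.999 -0.017]
```

Call:
{"fn": "apply_moves", "kwargs": {"targets": [[[0,0,0,0.4,-0.5,0,0],[0,0,0,0.8,-1.1,0,0],[0,0,0,1.2,-1.7,0,0],[0,0,0,1.4,-2.0,0,0],[0,0,0,1.4,-2.0,0,0]]]}}

```text
time: 7.78
ee_pos: [0.4981, 0.165, 0.3004]
eef_rot: [-3.14, 0.001, 1.228]
force: [0.4, -1.2, -5.6]
finger_gap: 0.0255
finger_force: 40.0
```

Run:
```python
from h import *
import math
c,s=math.cos(math.radians(70.3)),math.sin(math.radians(70.3))
to([.531-.095*c,.255-.095*s,.264],70.3)
shot('wrist','w2'); shot('top','t2'); shot('side','s2')
a=cv2.imread('pics/w2.png'); b=cv2.imread('pics/s2.png')[60:280,120:400]
cv2.imwrite('pics/v2.png',np.hstack([cv2.resize(a,(400,300)),cv2.resize(b,(382,300))]))
```

```text
t 7.78 at [0.4981 0.165  0.3004] [-1.7991e+02  4.0000e-02  7.0380e+01] F [ 0.38 -1.18 -5.64] gap 0.0255 ff 39.99 j7 -0.67
 turn [-0.014  0.007  0.013] shift [0.015 0.012 0.606]
```

View pics/v2.png

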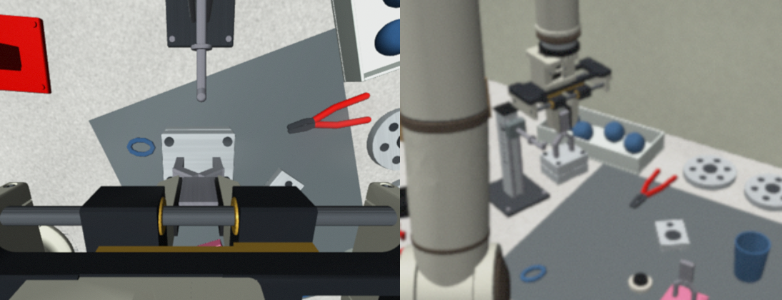

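The wrist view shows the bar upright in the image at x≈201 of 400, with its tip at (201,97) and its collar at (200,47). The mould is at (198,155) and in line with it. The side view shows the mould held upright just outside the tip.

Run:
```python
from h import *
P,im,d=cloud('w2')
Q=P[10:145,255:310].reshape(-1,3); Q=Q[(d[10:145,255:310].ravel()>0)&(Q[:,2]>.185)&(Q[:,2]<.235)]
m=np.median(Q,0)[:2]; w=np.linalg.svd(Q[:,:2]-m,full_matrices=False)[2][0]; w*=np.sign(w[1]); n=np.array([-w[1],w[0]])
for _ in range(3):
    K=Q[abs((Q[:,:2]-m)@n)<.006]; m=K[:,:2].mean(0); w=np.linalg.svd(K[:,:2]-m,full_matrices=False)[2][0]; w*=np.sign(w[1]); n=np.array([-w[1],w[0]])
print(len(Q),m,'ang',np.degrees(np.arctan2(w[1],w[0])))
a=(Q[:,:2]-m)@w; b=(Q[:,:2]-m)@n
for k in np.arange(-.06,.06,.003):
    s=(a>=k)&(a<k+.003)
    if s.any(): print(k.round(3),s.sum(),b[s].min().round(4),b[s].max().round(4),'z',Q[s,2].max().round(3),(m+w*(k+.0015)).round(4))
for nm,(v0,v1,u0,u1,zl,zh) in {'block':(170,265,220,340,.09,.13)}.items():
    B=P[v0:v1,u0:u1].reshape(-1,3); B=B[(B[:,2]>zl)&(B[:,2]<zh)]
    r=cv2.minAreaRect((B[:,:2]*1000).astype(np.float32)); print(nm,len(B),B.mean(0),r)
```

```text
1968 [0.53809401 0.26608394] ang 70.58801911155112
-0.048 6 -0.0017 0.0019 z 0.218 [0.5226 0.2222]
-0.045 44 -0.0046 0.0041 z 0.22 [0.5236 0.2251]
-0.042 57 -0.0046 0.0048 z 0.22 [0.5246 0.2279]
-0.039 69 -0.0048 0.0049 z 0.22 [0.5256 0.2307]
-0.036 55 -0.005 0.0049 z 0.215 [0.5266 0.2335]
-0.033 56 -0.005 0.0049 z 0.209 [0.5276 0.2364]
-0.03 70 -0.005 0.0049 z 0.206 [0.5286 0.2392]
-0.027 56 -0.0049 0.0049 z 0.207 [0.5296 0.242 ]
-0.024 56 -0.0049 0.0048 z 0.206 [0.5306 0.2449]
-0.021 61 -0.0049 0.0048 z 0.206 [0.5316 0.2477]
-0.018 65 -0.0049 0.0048 z 0.207 [0.5326 0.2505]
-0.015 56 -0.0049 0.0048 z 0.207 [0.5336 0.2534]
-0.012 68 -0.0048 0.0048 z 0.207 [0.5346 0.2562]
-0.009 58 -0.0048 0.0047 z 0.206 [0.5356 0.259 ]
-0.006 62 -0.0048 0.0047 z 0.207 [0.5366 0.2618]
-0.003 63 -0.0048 0.0047 z 0.206 [0.5376 0.2647]
0.0 66 -0.0048 0.0047 z 0.206 [0.5386 0.2675]
0.003 143 -0.0105 0.0105 z 0.212 [0.5396 0.2703]
0.006 132 -0.0105 0.0105 z 0.213 [0.5406 0.2732]
0.009 49 -0.0074 0.0074 z 0.209 [0.5416 0.276 ]
0.012 66 -0.0047 0.0046 z 0.207 [0.5426 0.2788]
0.015 67 -0.0047 0.0046 z 0.206 [0.5436 0.2816]
0.018 69 -0.0046 0.0046 z 0.207 [0.5446 0.2845]
0.021 67 -0.0046 0.0045 z 0.206 [0.5456 0.2873]
0.024 69 -0.0046 0.0045 z 0.206 [0.5466 0.2901]
0.027 65 -0.0046 0.0045 z 0.206 [0.5476 0.293 ]
0.03 68 -0.0046 0.0045 z 0.207 [0.5486 0.2958]
0.033 69 -0.0046 0.0045 z 0.207 [0.5496 0.2986]
0.036 70 -0.0045 0.0045 z 0.207 [0.5506 0.3015]
0.039 63 -0.0045 0.0044 z 0.206 [0.5516 0.3043]
0.042 3 -0.0045 0.0044 z 0.202 [0.5526 0.3071]
block 0 [nan nan nan] ((0.0, 0.0), (0.0, 0.0), 0.0)<stdin>:14: RuntimeWarning: Mean of empty slice.
  ret = um.true_divide(
```

Run:
```python
from h import *
P,im,d=cloud('w2')
B=P[182:262,222:335].reshape(-1,3); B=B[(B[:,2]>.205)&(B[:,2]<.24)]
z0=np.median(B[:,2]); B=B[abs(B[:,2]-z0)<.008]
A=np.c_[B[:,:2]-B[:,:2].mean(0),np.ones(len(B))]; print('plane',np.linalg.lstsq(A,B[:,2],rcond=None)[0])
r=cv2.minAreaRect((B[:,:2]*1000).astype(np.float32)); print(len(B),B.mean(0),np.round(r[0],1),np.round(r[1],1),r[2])
w=np.array([.3324,.9431]); seat=np.array([.534,.254])
for k in (.095,0): 
    p=seat-w*(.002+k); to([*p,.265],70.6)
```

```text
plane [-0.01049213 -0.01915493  0.22418263]
5236 [0.50303306 0.17713606 0.22418263] [500.8 170.7] [52.2 76.3] 70.73758697509766
t 7.92 at [0.5003 0.1627 0.3007] [1.7997e+02 6.0000e-02 7.0120e+01] F [ 0.23 -0.58 -5.62] gap 0.0257 ff 39.99 j7 -0.67
 turn [ 0.005  0.009 -0.081] shift [0.006 0.024 0.595]
t 7.92 at [0.5003 0.1627 0.3007] [1.7997e+02 6.0000e-02 7.0120e+01] F [ 0.23 -0.58 -5.62] gap 0.0257 ff 39.99 j7 -0.67
 turn [ 0.005  0.009 -0.081] shift [1.59  0.011 0.593]
```

Call:
{"fn": "apply_moves", "kwargs": {"targets": [[[0,0,-0.05,0,0.02,0.2,0],[0,0,-0.08,0,0.02,0.45,0],[0,0,-0.08,0,0.02,0.6,0],[0,0,-0.08,0,0.02,0.6,0],[0,0,-0.08,0,0.02,0.6,0]]]}}

```text
time: 8.55
ee_pos: [0.5012, 0.1648, 0.2649]
eef_rot: [3.141, -0.0, 1.235]
force: [-0.4, -0.1, -4.5]
finger_gap: 0.0254
finger_force: 40.0
```

Run:
```python
from h import *
w=np.array([.3324,.9431]); seat=np.array([.534,.254])
p=seat-w*.002; to([*p,.265],70.6)
```

```text
t 8.55 at [0.5012 0.1648 0.2649] [ 1.7998e+02 -1.0000e-02  7.0760e+01] F [-0.36 -0.07 -4.47] gap 0.0254 ff 39.99 j7 -0.65
 turn [ 0.003 -0.002  0.027] shift [ 1.55e+00  2.60e-02 -1.00e-03]
```

Call:
{"fn": "apply_moves", "kwargs": {"targets": [[[0,0,0,0.1,0.01,0,0],[0,0,0,0.3,0.02,0,0],[0,0,0,0.5,0.02,0,0],[0,0,0,0.7,0.02,0,0],[0,0,0,0.8,0.02,0,0]]]}}

```text
time: 9.18
ee_pos: [0.518, 0.2112, 0.2646]
eef_rot: [-3.141, -0.0, 1.237]
force: [-0.2, -0.1, -4.7]
finger_gap: 0.0258
finger_force: 40.0
```

Call:
{"fn": "apply_moves", "kwargs": {"targets": [[[0,0,0,0.15,0,0,0],[0,0,0,0.35,0,0,0],[0,0,0,0.55,0,0,0],[0,0,0,0.7,0,0,0],[0,0,0,0.75,0,0,0]]]}}

```text
time: 9.8
ee_pos: [0.5328, 0.2531, 0.2647]
eef_rot: [-3.141, -0.0, 1.236]
force: [0.1, 0.7, -6.2]
finger_gap: 0.0257
finger_force: 40.0
```

Run:
```python
from h import *
w=np.array([.3324,.9431]); seat=np.array([.534,.254])
p=seat-w*.002; to([*p,.265],70.6)
shot('wrist','w3'); shot('side','s3')
a=cv2.imread('pics/w3.png')[0:300,160:420]; b=cv2.imread('pics/s3.png')[90:230,150:290]
cv2.imwrite('pics/v3.png',np.hstack([cv2.resize(a,(390,450)),cv2.resize(b,(400,450))]))
```

```text
t 9.8 at [0.5328 0.2531 0.2647] [-179.99   -0.     70.82] F [ 0.05  0.69 -6.19] gap 0.0257 ff 39.99 j7 -0.76
 turn [-0.002 -0.001  0.036] shift [-0.012  0.014 -0.006]
```

View pics/v3.png

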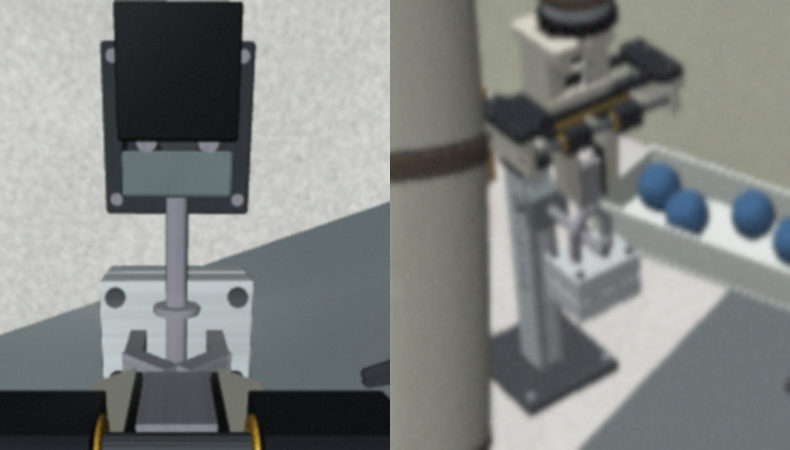

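The bar runs centrally through the eye, about 14 mm short of the collar. I'll average the force now for the weight, then lower slowly.

```bash
cat >> h.py <<'E'
def avg(n=16):
    F=[];Z=[];G=[]
    for _ in range(n):
        cams.capture('wrist'); s=monitor.state(); F.append(s['force']); Z.append(s['ee_pos'])
    F=np.array(F); print('F',F.mean(0).round(3),'sd',F.std(0).round(2),'sem',(F.std(0)/n**.5).round(2),'p',np.mean(Z,0).round(4),'t',s['time'],'gap',s['finger_gap'],s['finger_force'])
E
python3 -c "
from h import *
avg(14)"
```

```text
F [-0.099 -0.027 -5.395] sd [0.42 0.55 0.63] sem [0.11 0.15 0.17] p [0.5327 0.2518 0.2648] t 10.6 gap 0.02563606067000697 39.992709159851074
```

Call:
{"fn": "apply_moves", "kwargs": {"targets": [[[0,0,0,0,0.01,0.05,0],[0,0,0,0,0.01,0.11,0],[0,0,0,0,0.01,0.17,0],[0,0,0,0,0.01,0.22,0],[0,0,0,0,0.01,0.27,0]]]}}

```text
time: 11.22
ee_pos: [0.5333, 0.252, 0.2483]
eef_rot: [-3.141, 0.0, 1.235]
force: [-0.1, 1.5, -5.1]
finger_gap: 0.0261
finger_force: 40.0
```

Call:
{"fn": "apply_moves", "kwargs": {"targets": [[[0,0,0,0,0,0.04,0],[0,0,0,0,0,0.08,0],[0,0,0,0,0,0.12,0],[0,0,0,0,0,0.16,0],[0,0,0,0,0,0.2,0]]]}}

```text
time: 11.85
ee_pos: [0.5333, 0.252, 0.2365]
eef_rot: [3.142, -0.0, 1.235]
force: [0.1, 0.5, -4.5]
finger_gap: 0.0256
finger_force: 40.0
```

Call:
{"fn": "apply_moves", "kwargs": {"targets": [[[0,0,0,0,0,0.05,0],[0,0,0,0,0,0.1,0],[0,0,0,0,0,0.15,0],[0,0,0,0,0,0.2,0],[0,0,0,0,0,0.25,0]]]}}

```text
time: 12.48
ee_pos: [0.5333, 0.252, 0.2215]
eef_rot: [3.142, -0.0, 1.235]
force: [-0.2, -0.6, -3.2]
finger_gap: 0.0254
finger_force: 40.0
```

Call:
{"fn": "apply_moves", "kwargs": {"targets": [[[0,0,0,0,0,0.05,0],[0,0,0,0,0,0.1,0],[0,0,0,0,0,0.15,0],[0,0,0,0,0,0.2,0],[0,0,0,0,0,0.2,0]]]}}

```text
time: 13.1
ee_pos: [0.5331, 0.2521, 0.2094]
eef_rot: [-3.141, 0.0, 1.235]
force: [-1.3, -0.8, -0.5]
finger_gap: 0.0254
finger_force: 40.0
```

Run:
```python
from h import *
avg(10); shot('side','s4')
cv2.imwrite('pics/v4.png',cv2.resize(cv2.imread('pics/s4.png')[90:230,150:290],(560,560),interpolation=cv2.INTER_CUBIC))
```

```text
F [-1.601  0.2   -1.782] sd [0.62 0.4  0.38] sem [0.2  0.13 0.12] p [0.5331 0.252  0.2096] t 13.6 gap 0.025730455626193492 39.99514818191528
```

View pics/v4.png

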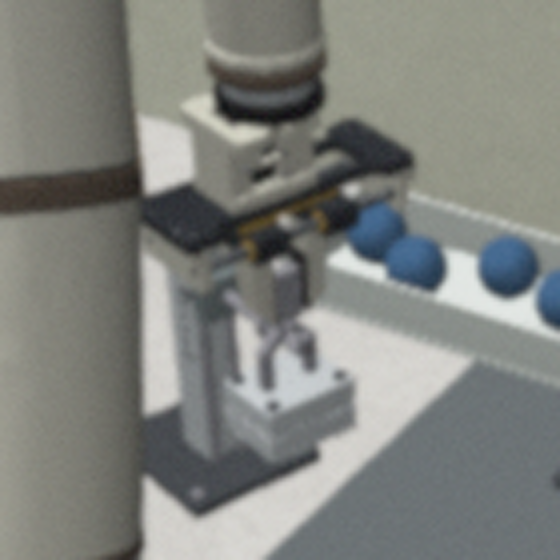

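The view shows the eye seated on the dipped bar and nothing touching. The hook still leaves 1.8 N to the gripper, so about 15 mm of lowering remains. There is also a 1.6 N side load to relieve.

Call:
{"fn": "apply_moves", "kwargs": {"targets": [[[0,0,0,0,-0.01,0.04,0],[0,0,0,0,-0.02,0.09,0],[0,0,0,0,-0.02,0.14,0],[0,0,0,0,-0.02,0.19,0],[0,0,0,0,-0.02,0.22,0]]]}}

```text
time: 14.28
ee_pos: [0.5324, 0.2523, 0.1963]
eef_rot: [3.141, -0.0, 1.235]
force: [0.8, -0.2, -0.5]
finger_gap: 0.0257
finger_force: 40.0
```

```bash
python3 -c "
from h import *
avg(16)"
```

```text
F [ 0.397 -0.044 -0.209] sd [0.57 0.61 0.43] sem [0.14 0.15 0.11] p [0.5324 0.2524 0.1965] t 15.075 gap 0.02562722022725991 39.99591529369354
```

Call:
{"fn": "apply_moves", "kwargs": {"targets": [[[0,0,0,0,0.004,0.015,0],[0,0,0,0,0.004,0.03,0],[0,0,0,0,0.004,0.03,0],[0,0,0,0,0.004,0.03,0]]], "squeeze": 20}}

```text
time: 15.58
ee_pos: [0.5324, 0.2523, 0.1946]
eef_rot: [-3.142, -0.0, 1.235]
force: [1.2, 0.3, -0.4]
finger_gap: 0.0261
finger_force: 20.0
```

Call:
{"fn": "apply_moves", "kwargs": {"targets": [[[0,0,0,0,0,0,0],[0,0,0,0,0,0,0],[0,0,0,0,0,0,0]]], "squeeze": 5}}

```text
time: 15.95
ee_pos: [0.5324, 0.2523, 0.1946]
eef_rot: [-3.142, -0.0, 1.235]
force: [0.5, 1.4, -0.0]
finger_gap: 0.0256
finger_force: 5.0
```

```bash
python3 -c "
from h import *
avg(16)"
```

```text
F [ 0.233  0.808 -0.311] sd [0.45 0.36 0.52] sem [0.11 0.09 0.13] p [0.5324 0.2523 0.1946] t 16.75 gap 0.026129355420074423 4.998743087053299
```

Call:
{"fn": "apply_moves", "kwargs": {"targets": [[[0,0,0,0,0,0.014,0],[0,0,0,0,0,0.014,0],[0,0,0,0,0,0.014,0.3],[0,0,0,0,0,0.014,0.36],[0,0,0,0,0,0.014,0.45]]]}}

```text
time: 17.38
ee_pos: [0.5323, 0.252, 0.1937]
eef_rot: [-3.141, 0.0, 1.235]
force: [-0.5, -0.0, 0.5]
finger_gap: 0.0387
finger_force: 0.0
```

Call:
{"fn": "apply_moves", "kwargs": {"targets": [[[0,0,0,0,0,0,0.6],[0,0,0,0,0,0,0.75],[0,0,0,0,0,0,0.75],[0,0,0,0,0,0,0.75],[0,0,0,0,0,0,0.75]]]}}

```text
time: 18.0
ee_pos: [0.5324, 0.2523, 0.1937]
eef_rot: [-3.142, -0.0, 1.235]
force: [-0.0, 0.5, -0.2]
finger_gap: 0.0688
finger_force: 0.0
```

Run:
```python
from h import *
to([.5324,.2523,.35],70.8)
shot('wrist','w5'); shot('side','s5')
a=cv2.imread('pics/w5.png')[0:300,160:420]; b=cv2.imread('pics/s5.png')[90:230,150:290]
cv2.imwrite('pics/v5.png',np.hstack([cv2.resize(a,(390,450)),cv2.resize(b,(400,450))]))
```

```text
t 18.0 at [0.5324 0.2523 0.1937] [-180.     -0.     70.76] F [-0.05  0.45 -0.18] gap 0.0688 ff 0.0 j7 -0.75
 turn [-0.001 -0.    -0.006] shift [ 1.000e-03  0.000e+00 -2.604e+00]
```

View pics/v5.png

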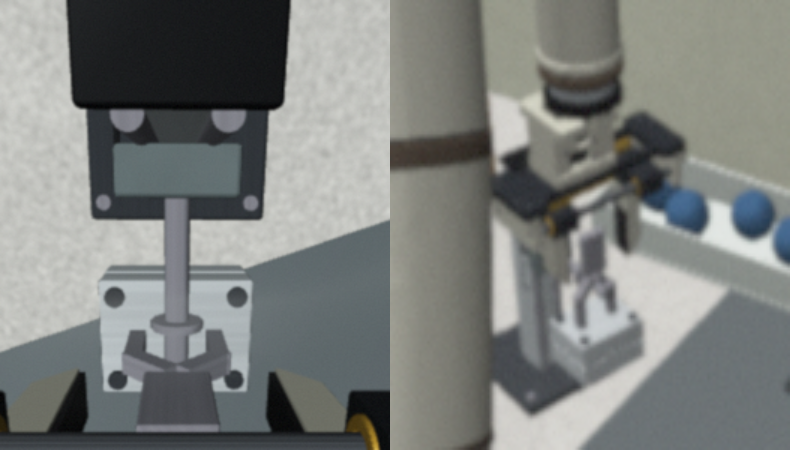

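The mould hangs centred and upright and both fingers are clear of it. Withdraw straight up.

Call:
{"fn": "apply_moves", "kwargs": {"targets": [[[0,0,0,0,0,-0.2,0.75],[0,0,0,0,0,-0.7,0.75],[0,0,0,0,0,-1.4,0.75],[0,0,0,0,0,-2.1,0.75],[0,0,0,0,0,-2.6,0.75]]]}}

```text
time: 18.73
ee_pos: [0.533, 0.2524, 0.3531]
eef_rot: [3.139, -0.003, 1.235]
force: [0.5, 0.6, -1.6]
finger_gap: 0.0691
finger_force: 0.0
```

Call:
{"fn": "apply_moves", "kwargs": {"targets": [[[0,0,0,-0.5,0,-0.3,0.5],[0,0,0,-1.3,0,-0.3,0.3],[0,0,0,-2.2,0,-0.3,0],[0,0,0,-3.1,0,-0.3,0],[0,0,0,-4,0,0,0]]]}}

```text
time: 19.35
ee_pos: [0.4537, 0.024, 0.3517]
eef_rot: [3.138, -0.003, 1.235]
force: [0.1, -1.9, -0.4]
finger_gap: 0.0236
finger_force: 0.0
```

```bash
python3 -c "
from h import *
to([.453,-.04,.20],70.8)"
```

```text
t 19.35 at [0.4537 0.024  0.3517] [ 1.7978e+02 -1.6000e-01  7.0750e+01] F [ 0.12 -1.88 -0.4 ] gap 0.0236 ff 0.0 j7 -0.44
 turn [ 0.037 -0.026 -0.009] shift [-1.018  0.331  2.527]
```

Call:
{"fn": "apply_moves", "kwargs": {"targets": [[[0,0,-1,-0.4,0.1,0.6,0],[0,0,-2,-0.8,0.2,1.3,0],[0,0,-3.2,-1.0,0.3,2.0,0],[0,0,-3.2,-1.0,0.33,2.5,0],[0,0,-3.2,-1.0,0.33,2.5,0]]]}}

```text
time: 19.98
ee_pos: [0.4508, -0.0377, 0.1987]
eef_rot: [-3.138, 0.0, 1.569]
force: [-0.6, -0.8, 0.9]
finger_gap: 0.0004
finger_force: 0.0
```

Run:
```python
from h import *
to([.453,-.04,.06],90)
im,d=shot('wrist','w6'); shot('side','s6')
P,im,d=cloud('w6')
M=(d>0)&(P[:,:,2]>.01)&(P[:,:,2]<.04)&(abs(P[:,:,0]-.453)<.04)&(abs(P[:,:,1]+.04)<.04)
dark=M&(im.max(2)<70)
for m in (M,dark):
    Q=P[m]; print(len(Q)); 
    if len(Q)>5: r=cv2.minAreaRect((Q[:,:2]*1000).astype(np.float32)); print(Q.mean(0).round(4),np.percentile(Q[:,2],[5,50,95]).round(4),np.round(r[0],1),np.round(r[1],1))
a=cv2.imread('pics/w6.png'); b=cv2.imread('pics/s6.png')[90:230,150:290]
cv2.imwrite('pics/v6.png',np.hstack([cv2.resize(a,(440,330)),cv2.resize(b,(330,330))]))
```

```text
t 19.98 at [ 0.4508 -0.0377  0.1987] [-1.7978e+02  2.0000e-02  8.9920e+01] F [-0.63 -0.81  0.88] gap 0.0004 ff 0.0 j7 0.11
 turn [-0.037  0.003 -0.014] shift [-0.037  0.045  2.312]
1378
[ 0.4558 -0.0378  0.0169] [0.0112 0.0137 0.0232] [455.8 -39.3] [46.5 47. ]
582
[ 0.4559 -0.0379  0.0222] [0.0207 0.0222 0.0235] [456.1 -38.4] [28.8 28.1]
```

View pics/v6.png

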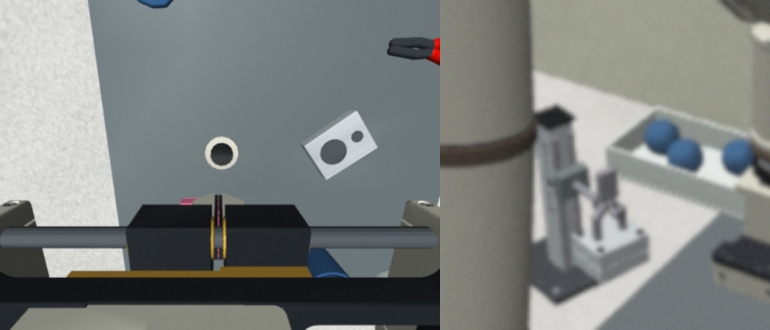

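The button top is at (.456,-.0385,.022). The side view shows the mould hanging still on the hook.

Call:
{"fn": "apply_moves", "kwargs": {"targets": [[[0,0,0,-0.01,0.08,0.8,0],[0,0,0,-0.01,0.08,1.6,0],[0,0,0,-0.01,0.08,2.2,0],[0,0,0,-0.01,0.08,2.45,0],[0,0,0,-0.01,0.08,2.45,0]]]}}

```text
time: 20.7
ee_pos: [0.4577, -0.0379, 0.0533]
eef_rot: [3.141, -0.0, 1.57]
force: [0.2, -0.4, 0.4]
finger_gap: 0.0005
finger_force: 0.0
```

Call:
{"fn": "apply_moves", "kwargs": {"targets": [[[0,0,0,0,0,0.08,0],[0,0,0,0,0,0.16,0],[0,0,0,0,0,0.23,0],[0,0,0,0,0,0.28,0],[0,0,0,0,0,0.28,0]]]}}

```text
time: 21.32
ee_pos: [0.4575, -0.038, 0.036]
eef_rot: [3.141, -0.0, 1.57]
force: [0.4, 0.0, 2.7]
finger_gap: 0.0005
finger_force: 1.3
```

Call:
{"fn": "apply_moves", "kwargs": {"targets": [[[0,0,0,0,0,0.04,0],[0,0,0,0,0,0.07,0],[0,0,0,0,0,0.08,0],[0,0,0,0,0,0.08,0]]]}}

```text
time: 21.82
ee_pos: [0.4576, -0.0381, 0.0328]
eef_rot: [3.141, -0.001, 1.57]
force: [-4.9, 1.9, 26.3]
finger_gap: 0.0008
finger_force: 12.8
```

The button is fully down (bottomed at 26 N). Back off.

Call:
{"fn": "apply_moves", "kwargs": {"targets": [[[0,0,0,0,0,-0.2,0],[0,0,0,0,0,-0.7,0],[0,0,0,0,0,-1.4,0],[0,0,0,0,0,-2,0],[0,0,0,0,0,-2,0]]]}}

```text
time: 22.45
ee_pos: [0.4587, -0.0382, 0.1533]
eef_rot: [3.137, -0.001, 1.57]
force: [0.8, -0.1, -1.0]
finger_gap: 0.0004
finger_force: 0.0
```

Call:
{"fn": "apply_moves", "kwargs": {"targets": [[[0,0,0,0,0,0,0],[0,0,0,0,0,0,0],[0,0,0,0,0,0,0]]]}}

```text
time: 22.82
ee_pos: [0.4562, -0.0382, 0.1501]
eef_rot: [-3.139, 0.0, 1.57]
force: [0.3, 0.3, 0.3]
finger_gap: 0.0006
finger_force: 0.0
```

Run:
```python
from h import *
to([.45,-.04,.15],90)
shot('side','s7'); a,b=[cv2.imread(f'pics/{n}.png')[100:230,150:250] for n in('s6','s7')]
print('diff near hook',np.abs(a.astype(int)-b).mean())
print(ticket.close_job())
```

```text
t 22.82 at [ 0.4562 -0.0382  0.1501] [-1.7986e+02  2.0000e-02  8.9960e+01] F [0.31 0.35 0.34] gap 0.0006 ff 0.0 j7 0.17
 turn [-0.023  0.003 -0.007] shift [-0.03  -0.103  0.002]
diff near hook 10.133538461538462
the job is handed in; nothing more can be done
None
```

The job is handed in at about 23 s with no verdict returned: the mould (about 0.55 kg) was hung on the hook and released, the hold button was pressed fully down and let go, and the arm withdrew clear; my last image comparison near the hook was inconclusive, so the hang after the press is unconfirmed.

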